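Sweep the loose nuts and the bearing into the parts pan

TASK

Tidy the bench: with the fingertips, sweep the two loose hexagon nuts and the ball bearing across the table top and through the open front of the low sheet-metal pan, until all three lie completely inside it. Only push them along the table: do not pick them up or flick them, and leave the tape measure, the round wax tin and the small wooden block where they are.

Things in the scene. Friction and masses are not known exactly. Their poses are not given: they have to be found in the camera images.
- pan_mouth (a point): Low grey sheet-metal pan fixed to the table: three walls and an open front. This point: middle of the open front edge at table height; x axis points level into the pan, y along the front edge, z up. Inside it is 120 mm deep (x) and 180 mm wide (y -90 to +90 mm); walls 3 mm thick, 33 mm high with rolled rims. Its thin floor is level with the table, no step to climb: parts slide straight in.
- nut_1: plain steel hexagon nut, 24 mm across flats, 27 mm across corners, 13 mm high, about 35 g, lying flat and loose on the table, slides when pushed. Origin: centre of its underside, z axis up. One of two alike.
- nut_2: plain steel hexagon nut, 24 mm across flats, 27 mm across corners, 13 mm high, about 35 g, lying flat and loose on the table, slides when pushed. Origin: centre of its underside, z axis up. The other of two alike.
- bearing: steel ball bearing (ring), 42 mm in diameter, 12 mm high, about 110 g, lying flat and loose on the table, slides when pushed. Origin: centre of its underside, z axis up.
- tape_measure: bystander: yellow and black pocket tape measure standing on edge, 42 x 88 mm (its x, y), 62 mm high. Loose. Origin: centre of its underside.
- wax_tin: bystander: round red and silver wax tin, 70 mm in diameter, 25 mm high. Loose. Origin: centre of its underside.
- wood_block: bystander: small wooden offcut, 36 x 60 mm (its x, y), 22 mm high. Loose. Origin: centre of its underside.
There are look-alikes about, which are no part of the job. What is shaped like the bearing but orange is not meant. Leave any turquoise look-alike of the nut_2 alone.

How it is judged:
By the outcome, as a careful person would: the job done as asked, in the order asked, and still so for the second after the job is handed in, with the robot touching nothing.
It also fails if it takes over 51 s, if anything falls off the work surface, if the arm or the gripper's body presses on something with over 40 N, if the wrist force passes 120 N, or if a joint passes its speed limit or range.

ROBOT

A 6-joint arm with a two-finger parallel gripper is mounted at the origin on a cart in front of the work surface, level with it; the furniture and walls round the work are solid. World frame = base frame: x ahead of the robot, y to its left, z up, the work surface at z = 0. Lengths are in mm, angles in rad, forces in N, time in s.
With the tool pointing down it reaches from about 400 to 925 mm from the base axis. Payload 12.5 kg.
Tool frame: the origin (TCP) lies on the centre line of the jaws, within the pads' length; the fingertips stand 14 mm ahead of it and the grasp point (between the pads) lies 5 mm behind it; z points along the fingers, x is the direction in which the jaws open and shut, and the axes are right-handed (so a half turn about z gives the same grasp; the last joint's range is limited). The gripper opens to 95 mm and grips with 3 to 60 N. Pads are 20 mm wide; open, the fingers measure 119 mm over their backs; the gripper's body (75 mm by 180 mm) begins 59 mm behind the grasp point.
Start: joints at [-1.301, 0.491, 1.559, -0, 1.092, -0.106], TCP at [229.409, -581.392, 228.661] pointing down, gripper open.
Joint ranges: [-3.1, 3.1], [-0.84, 2.19], [0.05, 2.79], [-1.13, 4.28], [0.06, 2.93], [-2.69, 2.69]. Speed limits (rad/s): [2.22, 2.22, 2.79, 3.14, 3.14, 3.14].

INTERFACE

Orientations are given as [roll, pitch, yaw] about the fixed x, y, z axes, in that order (R = Rz(yaw) Ry(pitch) Rx(roll)).
In Python, from cell import state, read_camera, job_done gives the robot as it stands.
- The arm moves only by the shell command python3 -m handwheel 'ROWS'. ROWS is JSON, a list of rows, each an object of numbers: "hand": the finger opening in m, from 0 to 0.0951; "x", "y", "z": the shift along the world's x, y, z in m; "spin": the turn about the world's z in units of 5 degrees (1.0 is 5 degrees). In form: [{"hand": .., "x": .., "y": .., "z": .., "spin": ..}, ...]. A call has 1 to 20 rows; each row is the pose to reach, as a shift and turn from the pose commanded when the call began; what a row does not reach only later rows make up. A row lasts 1/12 s, in which the tool goes at most 41.7 mm and 7.16 degrees, less where a joint would pass 70% of its speed; a pose out of reach is approached as far as the arm can. A call with a gripper value outside its range is refused whole. The fingers move at their own pace and stop on an object; the grip force is fixed at half the most. Time passes only in rows, so rows that repeat a pose let the fingers close. It gives the time, the measured TCP pose, the force and the opening at its end, in the units of the state.
- state(): the state, without advancing time (a new reading comes with each control period).
- read_camera(name): name is "scene" or "top"; returns a dict with "img" (420x560x3 uint8, red, green, blue), "fx", "fy", "cx", "cy" (pixels), "D" ([k1, k2, p1, p2, k3] as OpenCV has them; the pictures are not rectified), "T" (4x4, takes a point from camera to world coordinates). Camera axes: x right, y down, z forward; pixel columns grow to the right and rows downward; lengths in mm; the calibration is good to about 2 mm. A picture is of the moment at which its call begins. There is no depth.
- job_done(): hands the job in, once; it reports no verdict.
The state is a dict: "t": time; "joints": joint angles; "qvel": joint speeds; "tau": joint torques, N m; "eef_pos": TCP position; "tcp_rot": TCP orientation; "ft_force": force on the tool from outside, world axes, zero at the start; "moment": the same for the moment, N m; "opening": opening from 0.0 (shut) to 1.0 (fully open).
Only numpy, scipy, OpenCV 4.12 (cv2) and the standard library are available. Lean on these libraries where they do the work, as an engineer would, in place of code of your own. Each camera call takes 0.05 s, during which the arm holds its last target. There are 200 camera calls.

## Working session

There is one attempt and no reset: what is moved stays moved. The work goes in short steps, Python scripts to look and compute and a shell command to move; the robot and the scene stay as the last step left them, time stands still between calls to the robot, and variables do not carry over. Pictures are saved under pics/ and viewed, about 8 in all and at most 12, crops included, and the job is handed in when it is done.

```bash
mkdir -p pics; ls
cat > h.py <<'E'
import numpy as np,cv2
from cell import state,read_camera,job_done
def cam(n):
    c=read_camera(n);K=np.array([[c['fx'],0,c['cx']],[0,c['fy'],c['cy']],[0,0,1.]]);return c,K,np.array(c['D'],float),np.array(c['T'],float)
def save(n,f):
    c=cam(n);cv2.imwrite('pics/'+f,cv2.cvtColor(c[0]['img'],cv2.COLOR_RGB2BGR));return c
def w(c,pts,z=0):
    _,K,D,T=c
    u=cv2.undistortPoints(np.array(pts,float).reshape(-1,1,2),K,D).reshape(-1,2)
    d=np.c_[u,np.ones(len(u))]@T[:3,:3].T;o=T[:3,3]
    return o+d*((z-o[2])/d[:,2])[:,None]
def px(c,P):
    _,K,D,T=c;Ti=np.linalg.inv(T)
    return cv2.projectPoints(np.array(P,float).reshape(-1,1,3),cv2.Rodrigues(Ti[:3,:3])[0],Ti[:3,3],K,D)[0].reshape(-1,2)
E
python3 - <<'E'
from h import *
for n in('scene','top'):
    c=save(n,n+'1.png');print(n,c[3].round(2).tolist(),c[1][0,0])
s=state();print(s['t'],s['eef_pos'],s['tcp_rot'],s['opening'])
E
```

```text
pics
scene [[0.78, -0.28, 0.56, 23.43], [-0.62, -0.34, 0.71, -863.39], [-0.01, -0.9, -0.43, 421.98], [0.0, 0.0, 0.0, 1.0]] 466.9116876096256
top [[0.02, -0.99, 0.15, 386.47], [-1.0, -0.02, 0.0, -294.48], [-0.0, -0.15, -0.99, 863.78], [0.0, 0.0, 0.0, 1.0]] 424.5111214096659
0.1 [ 229.333578   -581.19915047  228.13961656] [-3.14150688e+00  9.51614820e-04 -1.19499906e+00] 0.9969043715242506
```

View pics/scene1.png

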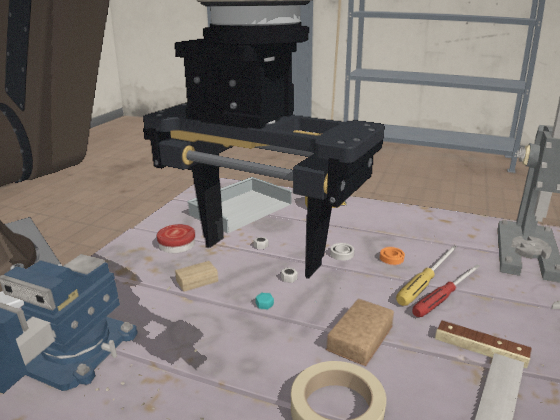

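View pics/top1.png

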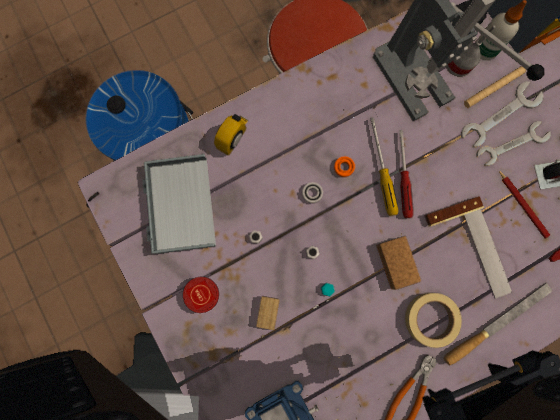

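The scene view shows the pan with its open front facing the loose parts. In the top view the pan front runs about (207,158)–(215,246). The nuts are at (255,237) and (312,252), and the bearing is at (312,192). The look-alikes are orange (344,167) and turquoise (328,290). Next I'll enlarge the work area.

Run:
```python
from h import *
c=cam('top');im=cv2.cvtColor(c[0]['img'],cv2.COLOR_RGB2BGR)
cv2.imwrite('pics/top2.png',cv2.resize(im[110:340,135:365],None,fx=2.6,fy=2.6,interpolation=cv2.INTER_CUBIC))
n=['nutA','nutB','bear','orange','turq','tin','wood','tape']
z=[13,13,12,12,13,25,22,62]
p=[(255,237),(312.5,252.5),(312.5,192.5),(344,167),(328,290),(200,295),(267,313),(231,134)]
s=cam('scene')
q=[(261,243),(289,274),(342,251)]
for i in range(8):
    print(n[i],w(c,[p[i]],z[i])[0].round(0), px(s,w(c,[p[i]],z[i])).round(0)[0])
for a,b in zip(p,q):
    # triangulate
    P1=w(c,[a],0)[0];o1=c[3][:3,3];P2=w(s,[b],0)[0];o2=s[3][:3,3]
    d1=P1-o1;d2=P2-o2;t=np.linalg.lstsq(np.c_[d1,-d2],o2-o1,rcond=None)[0];print('tri',(o1+d1*t[0]).round(1),(o2+d2*t[1]).round(1))
for z,P in((0,[(206,158),(215,246)]),(33,[(146,161),(151,252),(206,158),(215,246)])):print(z,w(c,P,z).round(0))
```

```text
nutA [ 460. -263.   13.] [261. 241.]
nutB [ 431. -379.   13.] [290. 273.]
bear [ 553. -378.   12.] [343. 249.]
orange [ 608. -443.   12.] [392. 254.]
turq [ 358. -410.   13.] [265. 300.]
tin [ 343. -159.   25.] [176. 233.]
wood [ 311. -290.   22.] [197. 271.]
tape [ 657. -212.   62.] [322. 182.]
tri [ 460.2 -263.     8.5] [ 459.5 -262.5    8.4]
tri [ 431.1 -379.    12. ] [ 429.6 -377.9   11.8]
tri [ 553.8 -378.5    9.4] [ 551.9 -376.8    8.8]
0 [[ 625. -155.    0.]
 [ 441. -182.    0.]]
33 [[ 608.  -39.   33.]
 [ 424.  -60.   33.]
 [ 616. -161.   33.]
 [ 439. -186.   33.]]
```

View pics/top2.png

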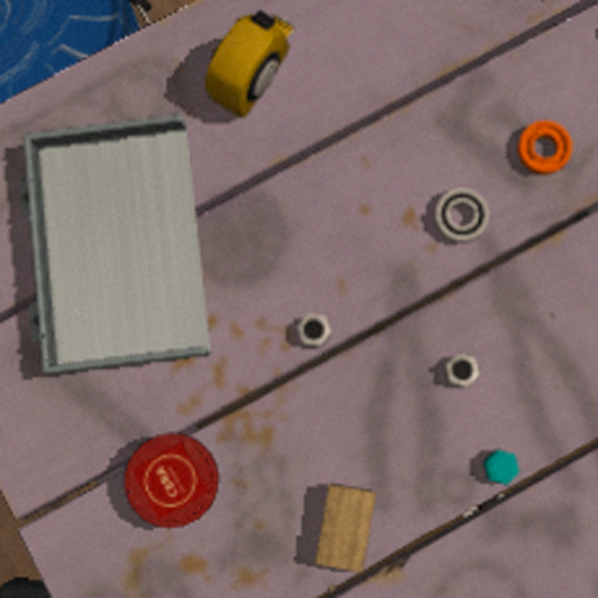

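The nuts are at about A (460,-263) and B (431,-379), and the bearing is at (553,-378). The pan mouth middle is about (532,-170), facing into the pan along (-0.13,0.99). I'll push each part with the fingers partly open, so it nests in the gap. Nut A goes first.

```bash
python3 -m handwheel '[{"hand":0.018,"x":0.224,"y":0.284,"z":-0.14,"spin":11.4},{"hand":0.018,"x":0.224,"y":0.284,"z":-0.14,"spin":11.4},{"hand":0.018,"x":0.224,"y":0.284,"z":-0.14,"spin":11.4},{"hand":0.018,"x":0.224,"y":0.284,"z":-0.14,"spin":11.4},{"hand":0.018,"x":0.224,"y":0.284,"z":-0.14,"spin":11.4},{"hand":0.018,"x":0.224,"y":0.284,"z":-0.14,"spin":11.4},{"hand":0.018,"x":0.224,"y":0.284,"z":-0.14,"spin":11.4},{"hand":0.018,"x":0.224,"y":0.284,"z":-0.14,"spin":11.4},{"hand":0.018,"x":0.224,"y":0.284,"z":-0.14,"spin":11.4},{"hand":0.018,"x":0.224,"y":0.284,"z":-0.14,"spin":11.4},{"hand":0.018,"x":0.224,"y":0.284,"z":-0.14,"spin":11.4},{"hand":0.018,"x":0.224,"y":0.284,"z":-0.14,"spin":11.4},{"hand":0.018,"x":0.224,"y":0.284,"z":-0.14,"spin":11.4},{"hand":0.018,"x":0.224,"y":0.284,"z":-0.14,"spin":11.4}]'
```

```text
t: 1.37
eef_pos: [452.9, -298.7, 89.3]
tcp_rot: [3.141, -0.001, -0.202]
ft_force: [-0.3, 0.1, 0.2]
opening: 0.195
```

```bash
python3 -m handwheel '[{"hand":0.018,"x":0,"y":0,"z":-0.035,"spin":0},{"hand":0.018,"x":0,"y":0,"z":-0.06,"spin":0},{"hand":0.018,"x":0,"y":0,"z":-0.07,"spin":0},{"hand":0.018,"x":0,"y":0,"z":-0.07,"spin":0},{"hand":0.018,"x":0.001,"y":0.006,"z":-0.07,"spin":0},{"hand":0.018,"x":0.002,"y":0.012,"z":-0.07,"spin":0},{"hand":0.018,"x":0.003,"y":0.018,"z":-0.07,"spin":0},{"hand":0.018,"x":0.005,"y":0.024,"z":-0.07,"spin":0},{"hand":0.018,"x":0.006,"y":0.03,"z":-0.07,"spin":0},{"hand":0.018,"x":0.007,"y":0.036,"z":-0.07,"spin":0},{"hand":0.018,"x":0.0085,"y":0.042,"z":-0.07,"spin":0},{"hand":0.018,"x":0.01,"y":0.05,"z":-0.07,"spin":0},{"hand":0.018,"x":0.0115,"y":0.058,"z":-0.07,"spin":0},{"hand":0.018,"x":0.013,"y":0.066,"z":-0.07,"spin":0},{"hand":0.018,"x":0.0145,"y":0.074,"z":-0.07,"spin":0},{"hand":0.018,"x":0.016,"y":0.08,"z":-0.07,"spin":0}]'
python3 - <<'E'
from h import *
c=save('top','t3.png');im=cv2.imread('pics/t3.png');s=save('scene','s3.png');i2=cv2.imread('pics/s3.png')
a=cv2.resize(im[110:340,135:365],(400,400));b=cv2.resize(i2[160:320,150:440],(725,400))[:,:400]
cv2.imwrite('pics/v4.png',np.hstack([a,b]))
E
```

```text
t: 2.7
eef_pos: [469.5, -216.3, 18.6]
tcp_rot: [-3.141, 0.0, -0.2]
ft_force: [-0.7, -0.3, 0.0]
opening: 0.189
```

View pics/v4.png

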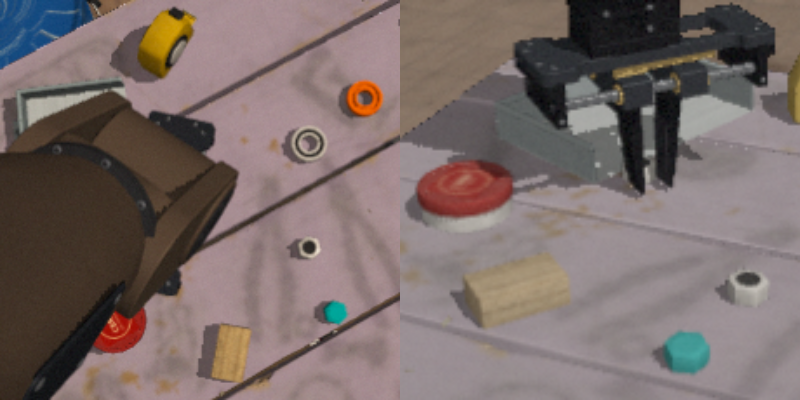

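The scene view (right) shows the nut nested between the fingertips at the pan mouth, with the bystanders undisturbed. I'll push on, back off and lift.

```bash
python3 -m handwheel '[{"hand":0.018,"x":0.0015,"y":0.007,"z":0,"spin":0},{"hand":0.018,"x":0.003,"y":0.014,"z":0,"spin":0},{"hand":0.018,"x":0.0045,"y":0.022,"z":0,"spin":0},{"hand":0.018,"x":0.006,"y":0.03,"z":0,"spin":0},{"hand":0.018,"x":0.0075,"y":0.038,"z":0,"spin":0},{"hand":0.018,"x":0.009,"y":0.046,"z":0,"spin":0},{"hand":0.018,"x":0.011,"y":0.054,"z":0,"spin":0},{"hand":0.018,"x":0.0125,"y":0.062,"z":0,"spin":0},{"hand":0.018,"x":0.014,"y":0.07,"z":0,"spin":0},{"hand":0.018,"x":0.0155,"y":0.078,"z":0,"spin":0},{"hand":0.018,"x":0.017,"y":0.086,"z":0,"spin":0},{"hand":0.018,"x":0.0185,"y":0.093,"z":0,"spin":0},{"hand":0.018,"x":0.02,"y":0.1,"z":0,"spin":0},{"hand":0.018,"x":0.021,"y":0.105,"z":0,"spin":0},{"hand":0.018,"x":0.022,"y":0.108,"z":0,"spin":0},{"hand":0.018,"x":0.022,"y":0.108,"z":0,"spin":0},{"hand":0.018,"x":0.02,"y":0.098,"z":0,"spin":0},{"hand":0.018,"x":0.018,"y":0.088,"z":0,"spin":0},{"hand":0.018,"x":0.018,"y":0.085,"z":0.035,"spin":0},{"hand":0.018,"x":0.018,"y":0.085,"z":0.07,"spin":0}]'
```

```text
t: 4.47
eef_pos: [486.2, -134.1, 88.1]
tcp_rot: [-3.141, 0.004, -0.202]
ft_force: [0.4, -0.7, 1.0]
opening: 0.193
```

```bash
python3 -m handwheel '[{"hand":0.018,"x":-0.068,"y":-0.281,"z":0,"spin":-1.45},{"hand":0.018,"x":-0.068,"y":-0.281,"z":0,"spin":-1.45},{"hand":0.018,"x":-0.068,"y":-0.281,"z":0,"spin":-1.45},{"hand":0.018,"x":-0.068,"y":-0.281,"z":0,"spin":-1.45},{"hand":0.018,"x":-0.068,"y":-0.281,"z":0,"spin":-1.45},{"hand":0.018,"x":-0.068,"y":-0.281,"z":0,"spin":-1.45},{"hand":0.018,"x":-0.068,"y":-0.281,"z":0,"spin":-1.45},{"hand":0.018,"x":-0.068,"y":-0.281,"z":0,"spin":-1.45},{"hand":0.018,"x":-0.068,"y":-0.281,"z":0,"spin":-1.45},{"hand":0.018,"x":-0.068,"y":-0.281,"z":0,"spin":-1.45},{"hand":0.018,"x":-0.068,"y":-0.281,"z":-0.03,"spin":-1.45},{"hand":0.018,"x":-0.068,"y":-0.281,"z":-0.055,"spin":-1.45},{"hand":0.018,"x":-0.068,"y":-0.281,"z":-0.07,"spin":-1.45},{"hand":0.018,"x":-0.068,"y":-0.281,"z":-0.07,"spin":-1.45}]'
python3 - <<'E'
from h import *
c=save('top','t5.png');im=cv2.imread('pics/t5.png');s=save('scene','s5.png');i2=cv2.imread('pics/s5.png')
a=cv2.resize(im[110:340,135:365],(400,400));b=cv2.resize(i2[160:320,150:440],(725,400))[:,:400]
cv2.imwrite('pics/v5.png',np.hstack([a,b]))
E
```

```text
t: 5.63
eef_pos: [418.7, -411.1, 16.0]
tcp_rot: [-3.139, 0.004, -0.325]
ft_force: [0.2, 0.3, -0.0]
opening: 0.189
```

View pics/v5.png

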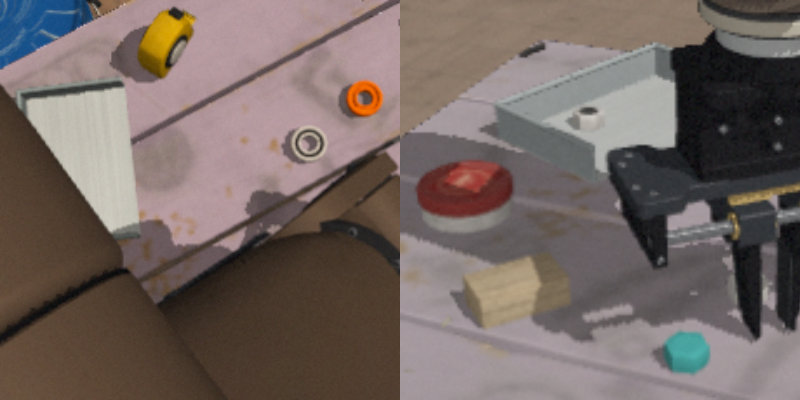

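Nut A sits inside the pan (crop 590,118). The fingers are behind nut B, clear of the turquoise one, so I'll push nut B.

```bash
python3 -m handwheel '[{"hand":0.018,"x":0.002,"y":0.006,"z":0.002,"spin":0},{"hand":0.018,"x":0.004,"y":0.012,"z":0.002,"spin":0},{"hand":0.018,"x":0.006,"y":0.018,"z":0.002,"spin":0},{"hand":0.018,"x":0.008,"y":0.024,"z":0.002,"spin":0},{"hand":0.018,"x":0.0105,"y":0.031,"z":0.002,"spin":0},{"hand":0.018,"x":0.013,"y":0.039,"z":0.002,"spin":0},{"hand":0.018,"x":0.016,"y":0.047,"z":0.002,"spin":0},{"hand":0.018,"x":0.0185,"y":0.055,"z":0.002,"spin":0},{"hand":0.018,"x":0.0215,"y":0.063,"z":0.002,"spin":0},{"hand":0.018,"x":0.024,"y":0.071,"z":0.002,"spin":0},{"hand":0.018,"x":0.0265,"y":0.079,"z":0.002,"spin":0},{"hand":0.018,"x":0.0295,"y":0.087,"z":0.002,"spin":0},{"hand":0.018,"x":0.032,"y":0.095,"z":0.002,"spin":0},{"hand":0.018,"x":0.035,"y":0.103,"z":0.002,"spin":0},{"hand":0.018,"x":0.0375,"y":0.111,"z":0.002,"spin":0},{"hand":0.018,"x":0.0405,"y":0.119,"z":0.002,"spin":0},{"hand":0.018,"x":0.043,"y":0.127,"z":0.002,"spin":0},{"hand":0.018,"x":0.0455,"y":0.135,"z":0.002,"spin":0},{"hand":0.018,"x":0.0485,"y":0.143,"z":0.002,"spin":0},{"hand":0.018,"x":0.05,"y":0.148,"z":0.002,"spin":0}]'
```

```text
t: 7.4
eef_pos: [469.8, -264.4, 20.7]
tcp_rot: [-3.142, -0.0, -0.326]
ft_force: [0.2, 0.4, 0.4]
opening: 0.19
```

```bash
python3 -m handwheel '[{"hand":0.018,"x":0.002,"y":0.006,"z":0,"spin":0},{"hand":0.018,"x":0.0045,"y":0.013,"z":0,"spin":0},{"hand":0.018,"x":0.007,"y":0.021,"z":0,"spin":0},{"hand":0.018,"x":0.01,"y":0.029,"z":0,"spin":0},{"hand":0.018,"x":0.0125,"y":0.037,"z":0,"spin":0},{"hand":0.018,"x":0.0155,"y":0.045,"z":0,"spin":0},{"hand":0.018,"x":0.018,"y":0.053,"z":0,"spin":0},{"hand":0.018,"x":0.0205,"y":0.061,"z":0,"spin":0},{"hand":0.018,"x":0.0235,"y":0.069,"z":0,"spin":0},{"hand":0.018,"x":0.026,"y":0.077,"z":0,"spin":0},{"hand":0.018,"x":0.029,"y":0.085,"z":0,"spin":0},{"hand":0.018,"x":0.0315,"y":0.093,"z":0,"spin":0},{"hand":0.018,"x":0.0345,"y":0.101,"z":0,"spin":0},{"hand":0.018,"x":0.037,"y":0.109,"z":0,"spin":0},{"hand":0.018,"x":0.0395,"y":0.117,"z":0,"spin":0},{"hand":0.018,"x":0.0425,"y":0.125,"z":0,"spin":0},{"hand":0.018,"x":0.045,"y":0.132,"z":0,"spin":0},{"hand":0.018,"x":0.0465,"y":0.137,"z":0,"spin":0},{"hand":0.018,"x":0.0465,"y":0.137,"z":0,"spin":0}]'
```

```text
t: 8.98
eef_pos: [516.2, -127.4, 20.7]
tcp_rot: [-3.142, -0.0, -0.326]
ft_force: [0.2, 0.2, 0.5]
opening: 0.193
```

```bash
python3 -m handwheel '[{"hand":0.018,"x":-0.003,"y":-0.01,"z":0,"spin":0},{"hand":0.018,"x":-0.006,"y":-0.02,"z":0,"spin":0},{"hand":0.018,"x":-0.006,"y":-0.022,"z":0.035,"spin":0},{"hand":0.018,"x":-0.006,"y":-0.022,"z":0.07,"spin":0},{"hand":0.028,"x":0.035,"y":-0.29,"z":0.07,"spin":3.1},{"hand":0.028,"x":0.035,"y":-0.29,"z":0.07,"spin":3.1},{"hand":0.028,"x":0.035,"y":-0.29,"z":0.07,"spin":3.1},{"hand":0.028,"x":0.035,"y":-0.29,"z":0.07,"spin":3.1},{"hand":0.028,"x":0.035,"y":-0.29,"z":0.07,"spin":3.1},{"hand":0.028,"x":0.035,"y":-0.29,"z":0.07,"spin":3.1},{"hand":0.028,"x":0.035,"y":-0.29,"z":0.07,"spin":3.1},{"hand":0.028,"x":0.035,"y":-0.29,"z":0.07,"spin":3.1},{"hand":0.028,"x":0.035,"y":-0.29,"z":0.07,"spin":3.1},{"hand":0.028,"x":0.035,"y":-0.29,"z":0.07,"spin":3.1},{"hand":0.028,"x":0.035,"y":-0.29,"z":0.04,"spin":3.1},{"hand":0.028,"x":0.035,"y":-0.29,"z":0.015,"spin":3.1},{"hand":0.028,"x":0.035,"y":-0.29,"z":-0.002,"spin":3.1},{"hand":0.028,"x":0.035,"y":-0.29,"z":-0.002,"spin":3.1}]'
python3 - <<'E'
from h import *
c=save('top','t6.png');im=cv2.imread('pics/t6.png');s=save('scene','s6.png');i2=cv2.imread('pics/s6.png')
a=cv2.resize(im[110:340,135:365],(400,400));b=cv2.resize(i2[170:330,180:340],(400,400));b=cv2.resize(i2[170:330,180:430],(400,256));b=np.vstack([b,np.zeros((144,400,3),np.uint8)])
cv2.imwrite('pics/v6.png',np.hstack([a,b]))
E
```

```text
t: 10.48
eef_pos: [549.8, -416.5, 15.8]
tcp_rot: [-3.139, 0.003, -0.055]
ft_force: [-0.3, -0.2, 0.7]
opening: 0.293
```

View pics/v6.png

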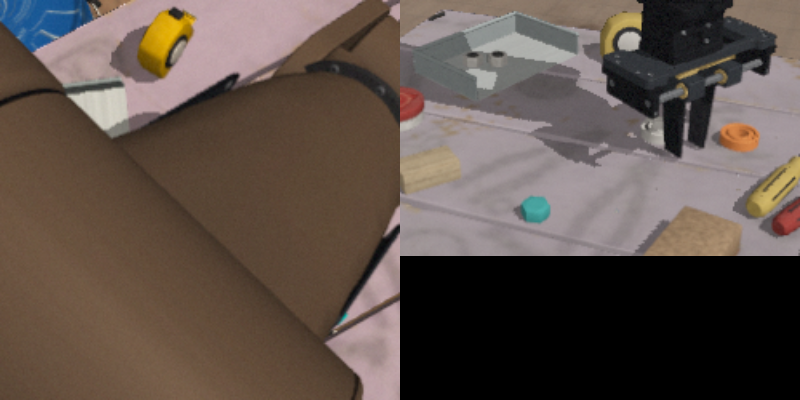

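Both nuts lie in the pan (crop 473,60 and 497,60). The fingers are behind the bearing and clear of the orange ring, so I'll push the bearing.

```bash
python3 -m handwheel '[{"hand":0.028,"x":0,"y":0.006,"z":0.002,"spin":0},{"hand":0.028,"x":0.0005,"y":0.012,"z":0.002,"spin":0},{"hand":0.028,"x":0.001,"y":0.018,"z":0.002,"spin":0},{"hand":0.028,"x":0.0015,"y":0.024,"z":0.002,"spin":0},{"hand":0.028,"x":0.0015,"y":0.031,"z":0.002,"spin":0},{"hand":0.028,"x":0.002,"y":0.039,"z":0.002,"spin":0},{"hand":0.028,"x":0.0025,"y":0.047,"z":0.002,"spin":0},{"hand":0.028,"x":0.003,"y":0.055,"z":0.002,"spin":0},{"hand":0.028,"x":0.0035,"y":0.063,"z":0.002,"spin":0},{"hand":0.028,"x":0.004,"y":0.071,"z":0.002,"spin":0},{"hand":0.028,"x":0.004,"y":0.079,"z":0.002,"spin":0},{"hand":0.028,"x":0.0045,"y":0.087,"z":0.002,"spin":0},{"hand":0.028,"x":0.005,"y":0.095,"z":0.002,"spin":0},{"hand":0.028,"x":0.0055,"y":0.103,"z":0.002,"spin":0},{"hand":0.028,"x":0.006,"y":0.111,"z":0.002,"spin":0},{"hand":0.028,"x":0.006,"y":0.119,"z":0.002,"spin":0},{"hand":0.028,"x":0.0065,"y":0.127,"z":0.002,"spin":0},{"hand":0.028,"x":0.007,"y":0.135,"z":0.002,"spin":0},{"hand":0.028,"x":0.0075,"y":0.143,"z":0.002,"spin":0},{"hand":0.028,"x":0.008,"y":0.148,"z":0.002,"spin":0}]'
```

```text
t: 12.25
eef_pos: [558.9, -269.3, 20.6]
tcp_rot: [-3.141, 0.0, -0.056]
ft_force: [-0.8, -1.2, 2.6]
opening: 0.295
```

```bash
python3 -m handwheel '[{"hand":0.028,"x":0,"y":0.006,"z":0,"spin":0},{"hand":0.028,"x":0.0005,"y":0.013,"z":0,"spin":0},{"hand":0.028,"x":0.001,"y":0.021,"z":0,"spin":0},{"hand":0.028,"x":0.0015,"y":0.029,"z":0,"spin":0},{"hand":0.028,"x":0.002,"y":0.037,"z":0,"spin":0},{"hand":0.028,"x":0.0025,"y":0.045,"z":0,"spin":0},{"hand":0.028,"x":0.003,"y":0.053,"z":0,"spin":0},{"hand":0.028,"x":0.0035,"y":0.061,"z":0,"spin":0},{"hand":0.028,"x":0.004,"y":0.069,"z":0,"spin":0},{"hand":0.028,"x":0.0045,"y":0.077,"z":0,"spin":0},{"hand":0.028,"x":0.005,"y":0.085,"z":0,"spin":0},{"hand":0.028,"x":0.0055,"y":0.093,"z":0,"spin":0},{"hand":0.028,"x":0.006,"y":0.101,"z":0,"spin":0},{"hand":0.028,"x":0.006,"y":0.109,"z":0,"spin":0},{"hand":0.028,"x":0.0065,"y":0.117,"z":0,"spin":0},{"hand":0.028,"x":0.007,"y":0.125,"z":0,"spin":0},{"hand":0.028,"x":0.007,"y":0.132,"z":0,"spin":0},{"hand":0.028,"x":0.007,"y":0.137,"z":0,"spin":0},{"hand":0.028,"x":0.007,"y":0.137,"z":0,"spin":0}]'
```

```text
t: 13.83
eef_pos: [565.8, -132.3, 20.6]
tcp_rot: [-3.141, 0.0, -0.055]
ft_force: [0.3, 0.3, 0.5]
opening: 0.292
```

```bash
python3 -m handwheel '[{"hand":0.028,"x":0,"y":-0.01,"z":0,"spin":0},{"hand":0.028,"x":0,"y":-0.02,"z":0,"spin":0},{"hand":0.028,"x":0,"y":-0.024,"z":0.03,"spin":0},{"hand":0.028,"x":0,"y":-0.024,"z":0.07,"spin":0},{"hand":0.028,"x":0,"y":-0.2,"z":0.2,"spin":0},{"hand":0.028,"x":0,"y":-0.2,"z":0.2,"spin":0},{"hand":0.028,"x":0,"y":-0.2,"z":0.2,"spin":0},{"hand":0.028,"x":0,"y":-0.2,"z":0.2,"spin":0},{"hand":0.028,"x":-0.336,"y":-0.4,"z":0.2,"spin":0},{"hand":0.028,"x":-0.336,"y":-0.45,"z":0.2,"spin":0},{"hand":0.028,"x":-0.336,"y":-0.45,"z":0.2,"spin":0},{"hand":0.028,"x":-0.336,"y":-0.45,"z":0.2,"spin":0},{"hand":0.028,"x":-0.336,"y":-0.45,"z":0.2,"spin":0},{"hand":0.028,"x":-0.336,"y":-0.45,"z":0.2,"spin":0},{"hand":0.028,"x":-0.336,"y":-0.45,"z":0.2,"spin":0},{"hand":0.028,"x":-0.336,"y":-0.45,"z":0.2,"spin":0},{"hand":0.028,"x":-0.336,"y":-0.45,"z":0.2,"spin":0},{"hand":0.028,"x":-0.336,"y":-0.45,"z":0.2,"spin":0},{"hand":0.028,"x":-0.336,"y":-0.45,"z":0.2,"spin":0},{"hand":0.028,"x":-0.336,"y":-0.45,"z":0.2,"spin":0}]'
python3 - <<'E'
from h import *
c=save('top','t7.png');im=cv2.imread('pics/t7.png')
cv2.imwrite('pics/v7.png',cv2.resize(im[110:340,135:365],None,fx=2.6,fy=2.6,interpolation=cv2.INTER_CUBIC))
E
```

```text
t: 15.5
eef_pos: [224.4, -587.5, 220.7]
tcp_rot: [3.14, 0.0, -0.062]
ft_force: [-0.2, -0.0, -0.0]
opening: 0.295
```

View pics/v7.png

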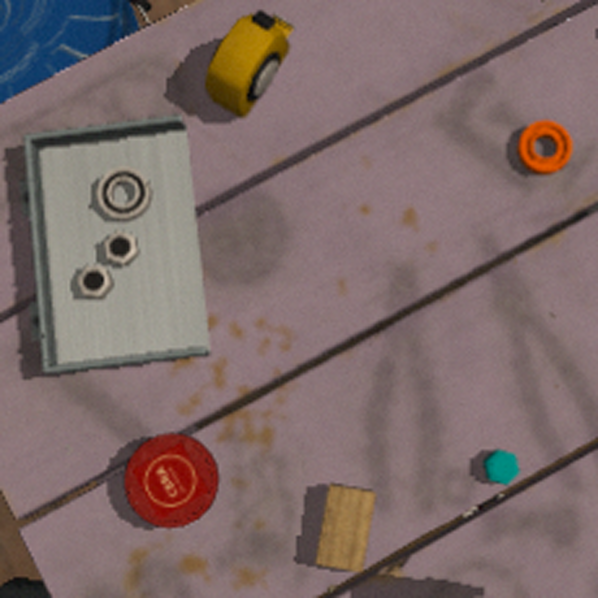

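The bearing (124,194) and nuts (119,247) and (94,281) all lie well inside the pan, whose front edge is near column 195. The bystanders and look-alikes are where they were, so I'll hand it in.

```bash
python3 -c "
from h import *
print(job_done())"
```

```text
the job is handed in; nothing more can be done
None
```

I swept both nuts and then the bearing along the table into the pan, with the part-open fingertips about 4–6 mm above the surface, and handed the job in at about 15.6 s.

- **Parts:** the last top view shows all three lying flat and well inside the pan, at least about 30 mm from its front edge.
- **Bystanders and look-alikes:** the tape measure, wax tin, wooden block, orange ring and turquoise nut show no movement between the first and last pictures.
- **Forces:** the readings at the end of each move stayed below 3 N.
- **Robot:** it ended clear of everything, up and away from the pan.
- **Checks:** none failed. The heights of the parts measured from two views came out 1 to 5 mm below the stated ones, which is within my pixel reading.

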